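Raise the sample lift to its upper rung and load it

ROBOT

A 6-joint arm with a two-finger parallel gripper is mounted at the origin on a cart in front of the work surface, level with it; the furniture and walls round the work are solid. World frame = base frame: x ahead of the robot, y to its left, z up, the work surface at z = 0. Lengths are in mm, angles in rad, forces in N, time in s.
With the tool pointing down it reaches from about 425 to 1125 mm from the base axis. Payload 14.9 kg.
Tool frame: the origin (TCP) lies at the very end of the fingers, on their centre line; the grasp point (between the pads) lies 19 mm behind it; z points along the fingers, y is the line along which they close (so a half turn about z gives the same grasp; the last joint's range is limited). The gripper opens to 91 mm and grips with 3 to 60 N. Pads are 32 mm wide; open, the fingers measure 118 mm over their backs; the gripper's body (76 mm by 178 mm) begins 60 mm behind the grasp point.
Start: joints at [1.222, 0.379, 1.734, -0, 1.028, -0.033], TCP at [217.411, 665.395, 213.932] pointing down, gripper open.
Joint ranges: [-2.77, 2.77], [-0.74, 2.19], [0, 2.66], [-1.06, 4.2], [0.31, 2.87], [-3.08, 3.08]. Speed limits (rad/s): [1.89, 1.89, 2.39, 3.14, 3.14, 3.14].

INTERFACE

Orientations are given as a unit quaternion [x, y, z, w].
In Python, from plant import * gives the robot as it stands. The module is installed in compiled form; this text tells all that it offers.
- The arm moves only by the tool move_arm, never from a script. Its argument "targets" is a list of rows, each a list of 6 numbers: the shift along the tool's x, y, z normalised to -1 to 1, where 1 is 800 mm, then the turn, a rotation vector about the tool's x, y, z normalised to -1 to 1, where 1 is 180 degrees. A call has 1 to 12 rows; each row is the pose to reach, as a shift and turn from the pose commanded when the call began, along the tool's axes at that moment, turning the shorter way round; what a row does not reach only later rows make up. A row lasts 1/12 s, in which the tool goes at most 41.7 mm and 7.16 degrees, less where a joint would pass 70% of its speed; a pose out of reach is approached as far as the arm can. A call with a number of a shift or a turn outside -1 to 1 is refused whole. A call with a gripper value outside its range is refused whole. "jaw" is the finger opening in mm, from 0 to 91.2, set as the call begins (left out, the last holds). The fingers move at their own pace and stop on an object; the grip force is fixed at half the most. Time passes only in rows, so rows that repeat a pose let the fingers close. It gives the time, the measured TCP pose, the force, the opening and the grip force at its end, in the units of the state.
- state(): the state, without advancing time (a new reading comes with each control period).
- grab_frame(name): name is "scene" or "top" or "wrist"; returns a dict with "img" (480x640x3 uint8, red, green, blue), "camera_matrix" (3x3 intrinsics, pixels), "xyz" and "orientation" of the camera in the world. Camera axes: x right, y up, looking along -z (the intrinsics and any distortion apply to the point x, -y, -z); pixel columns grow to the right and rows downward; lengths in mm; the calibration is good to about 2 mm. A picture is of the moment at which its call begins. There is no depth.
- close_job(): hands the job in; it is judged then, once.
Trained networks look in a picture, given as the dict that the camera call returned (one of the last four; its "shot" number tells which), for a name from the list of things; names that differ only in an ending like _2 or _b are one class to them, and where a whole thing is asked for, a point or a joint stands for the part that bears it (a point fixed in the world has none). Each returns a list of dicts, best first, with "confidence" (0 to 1); they miss things now and then, are a little off and sometimes report something else, mostly with a low value. They report only what shows in the picture. A call takes as long as a camera call. They do not tell look-alikes from the thing itself.
- find_in(picture, thing): "xyz" ([x, y, z] in mm, in the coordinates of the camera as it stood for that picture, good to about 4 mm: the middle of the surface that is visible of it).
- mark_of(picture, thing): "xyz" ([x, y, z] in mm, in the coordinates of the camera as it stood for that picture, good to about 4 mm: a listed point, or the origin of a listed thing).
The state is a dict: "time_s": time; "joints": joint angles; "joint_vel": joint speeds; "effort": joint torques, N m; "tool_pos": TCP position; "tcp_rot": TCP orientation; "force": force on the tool from outside, world axes, zero at the start; "moment": the same for the moment, N m; "width": finger opening in mm; "grasp_force": force on a finger pad.
Only numpy, scipy, OpenCV 4.12 (cv2) and the standard library are available. Lean on these libraries where they do the work, as an engineer would, in place of code of your own. Each camera call takes 0.05 s, during which the arm holds its last target. There are 200 camera calls.

TASK

Take the blue tray of the sample lift by its black upright handle and raise it until the red gravity pawl has passed the upper rung and swung back out, then lower it gently until the pawl rests on that rung and carries the tray, and let go. Rung height differs from lift to lift, so feel for the rung: do not press the pawl hard on it and do not let the tray drop. Then stand the white specimen pot upright in the middle of the raised tray, leaving the other things on the bench where they are.

Things in the scene. Friction and masses are not known exactly. Their poses are not given: they have to be found in the camera images.
- lift_stand: Fixed sample lift: grey base plate 180 x 175 x 12 mm, two upright aluminium stiles 170 mm tall at its back, a blue tray carriage sliding up and down on them. Origin on the bench, 20 mm behind the plate's centre; x points to the back (stiles at x = +40 mm, y = +-35 mm), z up. An idle lower rung, like the upper one, is fixed 34 mm up.
- carriage (a joint): Height of the carriage in m above its bottom stop: 0 parked (start), top stop 0.105. About 0.5 kg (+-25 %) on a vertical slide with about 1.5 N rubbing: let go, it falls unless its pawl stands on the upper rung, which holds it at 0.034 to 0.066 as the rung is set. The hand bears the weight until the pawl meets the rung. Dropping means sinking faster than 0.10 m/s.
- handle (a point): Grasp point on the carriage's handle: a black upright paddle, 26 mm along the lift's x, 14 mm thick along its y, 80 mm tall, on the right part of the tray plate. On its middle line, 22 mm below its top, 58 mm above the plate, 85 mm above the bench when parked. Axes as the lift's; rises with the carriage. Pinch it across the 14 mm from above.
- rung_mark (a point): Nominal middle of the upper rung, marked on the lift 84 mm above the bench, x = +40 mm. The rung, a black rubber-sleeved rod 10 mm thick along the lift's y between the stiles, is clamped by hand in slots: its true height is anywhere up to 16 mm above or below this mark and is not reported.
- pawl_nose (a point): Point on the carriage where the level nose's underside stands on the rung: 39 mm above the bench when parked, rises with the carriage. On the way up the nose clears the rung only when the carriage is about 18 mm above where it will rest (so at 0.052 to 0.084 of its travel); lowered before that it does not latch and goes back past the rung.
- tray (a point): Middle of the tray floor (top face), on the left part of the blue plate: a recess 74 mm (lift's x) by 88 mm (lift's y) within a rim 7 mm high, black rubber floor. Axes as the lift's; 27 mm above the bench when parked; it rises with the carriage. 89 mm to the left (lift's +y) of the handle.
- pawl: Red gravity pawl on the carriage between the stiles: round nose 8 mm thick reaching 27 mm back from the pivot, heavy tail in front. Origin on the pivot. z axis upright when the nose stands out level: at rest and when carrying the tray. A rung passed on the way up swings the nose down (75 degrees at most), the tail brings it back. Never above level. It bears 24 N at most.
- pot: White screw-lid specimen pot, loose and standing on the bench to the left or right of the lift: 83 mm tall, body 42 mm in diameter, lid 48 mm in diameter from 68 to 82 mm up, 0.08 kg. Origin at the centre of its underside, z up.
- tube_a: Bystander: standing sample tube with a blue cap, 30 mm in diameter, 94 mm tall, loose. Origin at the centre of its underside.
- tube_b: Bystander: standing sample tube with a blue cap, 30 mm in diameter, 99 mm tall, loose. Origin at the centre of its underside.
- timer: Bystander: white bench timer with a green knob, 62 x 62 x 34 mm, loose. Origin at the centre of its underside.
Not all that is in view belongs to the job. What is shaped like the pot but orange is not meant.

How it is judged (in metres and radians):
On the way, in this order (a step that is already met when the one before it is completed fails the run):
1. the tray is raised so far that the pawl has passed the upper rung and swung back out (value of joint carriage above 0.051 m and angle between the z axis of pawl and the z axis of lift_stand, either way round below 0.12 rad), for 0.1 s.
2. the empty tray stands on the upper rung by its pawl, at rest and let go (value of joint carriage between 0.03 and 0.07 m and angle between the z axis of pawl and the z axis of lift_stand, either way round below 0.12 rad and velocity of joint carriage between -0.005 and 0.005 m/s and contact force between the fingers and carriage below 0.1 N and horizontal distance between pot and tray above 0.08 m), for 0.4 s.
At the end, for the whole second after the job is handed in: The carriage stands on the upper rung (joint carriage between 0.030 and 0.070) with the pawl level within 0.12 rad, and the pot stands upright (within 0.1 rad) and at rest on the tray floor, its centre within 18 mm of the tray's middle (value of joint carriage between 0.03 and 0.07 m and angle between the z axis of pawl and the z axis of lift_stand, either way round below 0.12 rad and horizontal distance between pot and tray below 0.018 m and z of pot in the frame of tray between -0.004 and 0.005 m and angle between pot's own z axis and vertical below 0.1 rad and linear speed of pot below 0.02 m/s and velocity of joint carriage between -0.01 and 0.01 m/s); the robot touches nothing.
It fails at once if the pawl is pressed or struck with more than 24 N (contact force between pawl and anything else above 24 N).
It fails at once if the tray drops or is lowered faster than 0.10 m/s (velocity of joint carriage below -0.1 m/s).
It fails at once if a bystander (a sample tube or the timer) is moved by more than 20 mm or tipped (distance of any of tube_a, tube_b, timer from where it was at the start of the episode above 0.02 m or angle between any of tube_a, tube_b, timer's own z axis and vertical above 0.3 rad).
It also fails if it takes over 54 s, if anything falls off the work surface, if the arm or the gripper's body presses on something with over 40 N, if the wrist force passes 120 N, or if a joint passes its speed limit or range.

## Working session

There is one attempt and no reset: what is moved stays moved. The work goes in short steps, Python scripts to look and compute and a tool call to move; the robot and the scene stay as the last step left them, time stands still between calls to the robot, and variables do not carry over. Pictures are saved under pics/ and viewed, at most 10 in all, crops included, and the job is handed in when it is done.

Besides the shell and the picture viewer there is one more tool, called after "Request:" in YAML: its name, and indented under it one key for each argument. move_arm: Moves the arm, as the interface text tells. Scaled input: -1 to 1 covers 800 mm each way for a shift and 180 degrees each way for a turn. Its arguments: {"type":"object","properties":{"targets":{"type":"array"},"jaw":{"type":"number"}},"required":["targets"]}

```bash
mkdir -p pics; cat > h.py <<'E'
from plant import *
import numpy as np, cv2
from scipy.spatial.transform import Rotation as R
def w(p,v): return R.from_quat(p["orientation"]).apply(v)+np.array(p["xyz"])
def proj(p,X):
    c=R.from_quat(p["orientation"]).inv().apply(np.array(X)-p["xyz"]); c=c*[1,-1,-1]
    q=np.array(p["camera_matrix"])@c; return q[:2]/q[2]
def ray(p,u,v,z):
    d=np.linalg.inv(p["camera_matrix"])@[u,v,1]; d=R.from_quat(p["orientation"]).apply(d*[1,-1,-1])
    o=np.array(p["xyz"]); return o+d*(z-o[2])/d[2]
def save(p,n): cv2.imwrite("pics/"+n,p["img"][:,:,::-1])
def rel(X,rz=None):
    s=state(); return R.from_quat(s["tcp_rot"]).inv().apply(np.array(X)-s["tool_pos"])/800
E
python3 - <<'E'
from h import *
print(state())
for n in("scene","top"):
    p=grab_frame(n); save(p,n+"1.png"); print(n,np.round(p["xyz"]))
    for t in("handle","tray","rung_mark","pawl_nose","lift_stand","pot","tube_a","timer"):
        for r in mark_of(p,t)[:4]:
            X=w(p,r["xyz"]); print(t,round(r["confidence"],2),X.round(),proj(p,X).round())
E
```

```text
{'time_s': 0.0, 'joints': array([ 1.22172262e+00,  3.79407002e-01,  1.73481227e+00, -1.72306735e-05,
        1.02850728e+00, -3.33207842e-02]), 'joint_vel': array([ 0.00021835,  0.00044379,  0.00051549, -0.00056784, -0.00031415,
       -0.0012787 ]), 'effort': array([ 2.50075238e-03, -7.63705444e+01, -4.34361506e+01,  6.50397269e-02,
        4.25105751e-02, -1.25473066e-04]), 'tool_pos': array([217.25210164, 664.99221979, 213.27375329]), 'tcp_rot': array([ 1.57217015e-01,  9.87563916e-01, -5.58022794e-04, -1.00498128e-04]), 'force': array([0.17780702, 0.14638501, 0.15700378]), 'moment': array([-0.01051299,  0.01969683,  0.01622919]), 'grasp_force': 0.0, 'width': 91.04225374855469}
scene [-341. -601.  993.]
handle 0.9 [515.  26.  85.] [326. 250.]
tray 0.75 [540. 110.  27.] [305. 249.]
tray 0.53 [615.  48.  42.] [343. 238.]
rung_mark 0.58 [629.  43.  85.] [348. 222.]
rung_mark 0.5 [ 534. -308.    1.] [456. 332.]
rung_mark 0.28 [632.  37.  42.] [350. 236.]
pawl_nose 0.58 [637.  38.  40.] [351. 235.]
pawl_nose 0.37 [ 670. -325.    6.] [490. 298.]
lift_stand 0.68 [594.  55.   0.] [336. 25
[... 178 characters left out ...]
.    2.] [457. 332.]
tube_a 0.62 [651. 331.  -3.] [266. 206.]
tube_a 0.49 [631.  44.  88.] [348. 221.]
tube_a 0.44 [512.  26.  86.] [325. 250.]
timer 0.73 [ 668. -322.    4.] [489. 298.]
top [ 439.   42. 1256.]
handle 0.89 [511.  24.  84.] [327. 250.]
tray 0.94 [543. 109.  24.] [291. 238.]
rung_mark 0.7 [628.  37.  83.] [322. 199.]
pawl_nose 0.65 [625.  42.  33.] [319. 203.]
lift_stand 0.7 [593.  57.   0.] [313. 218.]
pot 0.9 [381. 297.  -2.] [211. 304.]
pot 0.86 [461. 227.   0.] [242. 271.]
pot 0.74 [537. 409.  -1.] [167. 239.]
pot 0.72 [464. 340.  -1.] [195. 269.]
tube_a 0.69 [ 531. -311.    1.] [464. 246.]
tube_a 0.56 [651. 327.  -2.] [203. 193.]
timer 0.57 [ 669. -325.    1.] [469. 190.]
```

```bash
python3 - <<'E'
import cv2,numpy as np
t=cv2.imread("pics/top1.png");s=cv2.imread("pics/scene1.png")
a=cv2.resize(t[160:340,130:370],(800,600),interpolation=cv2.INTER_CUBIC)
cv2.imwrite("pics/c1.png",a)
b=cv2.resize(s[180:300,190:380],(800,505),interpolation=cv2.INTER_CUBIC)
cv2.imwrite("pics/c2.png",b)
E
```

```text
(no output)
```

View pics/c1.png

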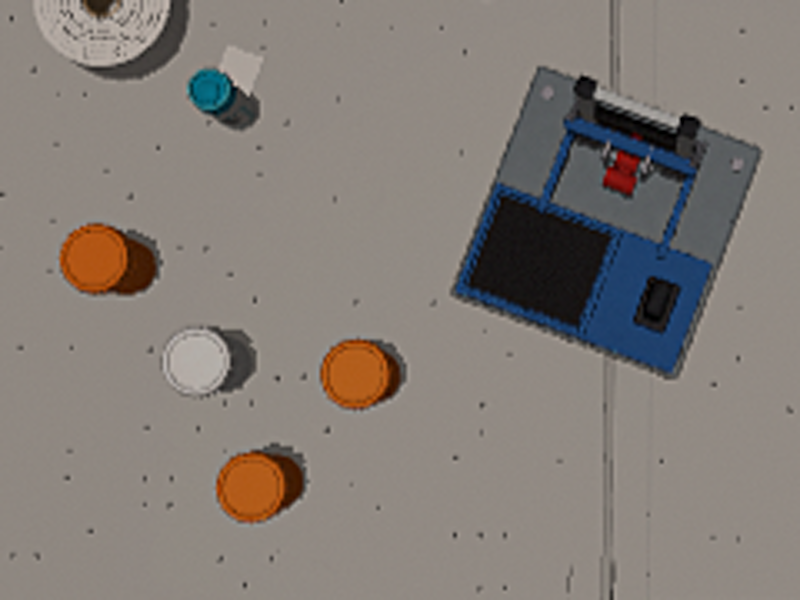

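View pics/c2.png

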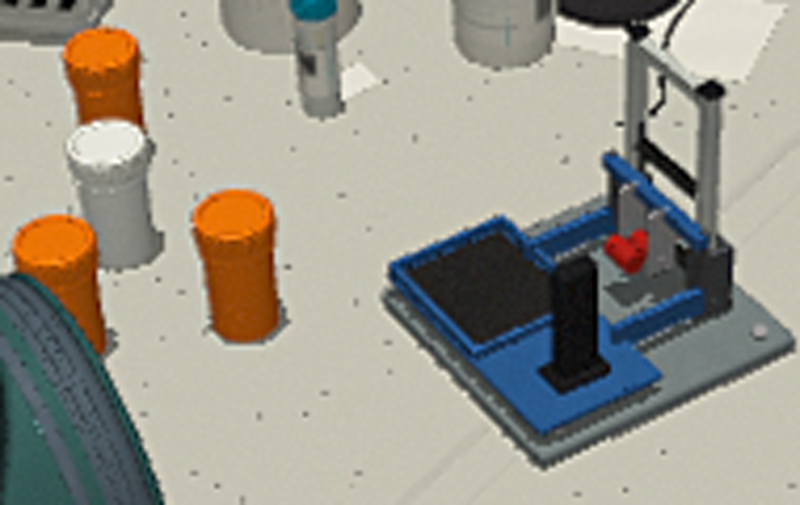

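The top view shows four pot shapes. Three are orange, at (242,271), (211,304) and (167,239). The only white one is at about (189,268), near world (464,337), and the enlarged crop confirms it. The lift is at about (313,218), with the handle at (327,250). I'll go above the handle first.

```bash
python3 - <<'E'
from h import *
s=state();r=R.from_quat(s["tcp_rot"]);print(r.as_matrix().round(3)); print(rel([513,25,200]).round(4), rel([513,25,160]).round(4))
E
```

```text
[[-0.951  0.311  0.   ]
 [ 0.311  0.951  0.   ]
 [-0.     0.    -1.   ]]
[-0.5998 -0.6462  0.0174] [-0.5998 -0.6462  0.0674]
```

Request:
move_arm:
  targets:
    - [-0.6, -0.646, 0.017, 0, 0, 0.013]
    - [-0.6, -0.646, 0.017, 0, 0, 0.013]
    - [-0.6, -0.646, 0.017, 0, 0, 0.013]
    - [-0.6, -0.646, 0.017, 0, 0, 0.013]
    - [-0.6, -0.646, 0.017, 0, 0, 0.013]
    - [-0.6, -0.646, 0.017, 0, 0, 0.013]
    - [-0.6, -0.646, 0.017, 0, 0, 0.013]
    - [-0.6, -0.646, 0.017, 0, 0, 0.013]
    - [-0.6, -0.646, 0.017, 0, 0, 0.013]
    - [-0.6, -0.646, 0.017, 0, 0, 0.013]
    - [-0.6, -0.646, 0.017, 0, 0, 0.013]
    - [-0.6, -0.646, 0.017, 0, 0, 0.013]

```text
time_s: 1.9
tool_pos: [427.5, 209.7, 204.6]
tcp_rot: [0.177, 0.984, 0.0, 0.0]
force: [0.0, 0.1, -1.4]
width: 91.2
grasp_force: 0.0
```

```bash
python3 - <<'E'
from h import *
s=state();r=R.from_quat(s["tcp_rot"]);print(s["tool_pos"],r.as_matrix().round(3)); print(rel([513,25,200]).round(4), rel([513,25,160]).round(4))
E
```

```text
[427.50422292 209.69138044 204.6021092 ] [[-0.937  0.349  0.001]
 [ 0.349  0.937  0.   ]
 [-0.001  0.001 -1.   ]]
[-0.1807 -0.1791  0.0058] [-0.1807 -0.1791  0.0558]
```

Request:
move_arm:
  targets:
    - [-0.181, -0.179, 0.006, 0, 0, 0]
    - [-0.181, -0.179, 0.006, 0, 0, 0]
    - [-0.181, -0.179, 0.006, 0, 0, 0]
    - [-0.181, -0.179, 0.006, 0, 0, 0]
    - [-0.181, -0.179, 0.006, 0, 0, 0]
    - [-0.181, -0.179, 0.006, 0, 0, 0]
    - [-0.181, -0.179, 0.006, 0, 0, 0]

```text
time_s: 2.48
tool_pos: [513.2, 25.3, 199.5]
tcp_rot: [0.179, 0.984, 0.0, 0.0]
force: [0.4, 0.8, -0.3]
width: 91.0
grasp_force: 0.0
```

```bash
python3 - <<'E'
from h import *
s=state();r=R.from_quat(s["tcp_rot"]);print(s["tool_pos"],r.as_matrix().round(3))
p=grab_frame("wrist"); save(p,"w1.png"); print(p["xyz"])
for t in("handle","tray","rung_mark","pawl_nose","lift_stand"):
    for q in mark_of(p,t)[:2]:
        X=w(p,q["xyz"]); print(t,round(q["confidence"],2),X.round(1),proj(p,X).round(),rel(X).round(3)*800)
E
```

```text
[513.21391988  25.33389308 199.46006112] [[-0.936  0.352  0.   ]
 [ 0.352  0.936  0.   ]
 [-0.     0.    -1.   ]]
[445.81157564  50.37625131 369.25965908]
handle 0.68 [513.3  27.3  86.1] [327. 232.] [ -0.8   0.8 113.6]
tray 0.44 [628.2  42.   39. ] [388. 333.] [-104.    53.6  160.8]
pawl_nose 0.86 [628.3  40.6  37.7] [387. 333.] [-104.    52.   161.6]
lift_stand 0.77 [587.8  55.3   1. ] [382. 272.] [-60.8  52.  198.4]
```

View pics/w1.png

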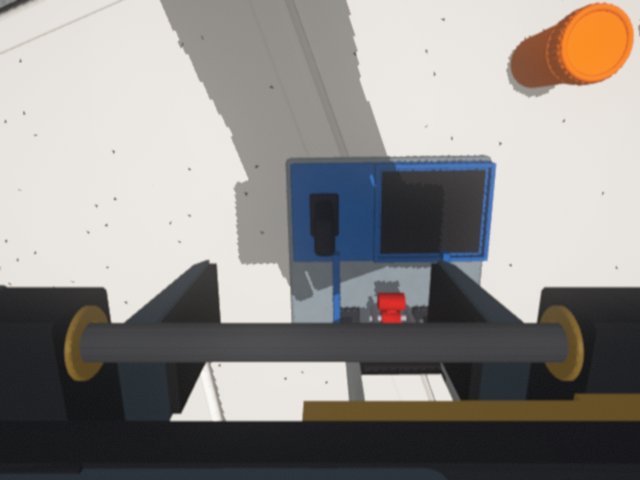

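The wrist view shows the black handle at (325,222) between the fingers. The plate edges run level, so yaw is aligned. Next I descend and close.

Request:
move_arm:
  targets:
    - [0, 0.001, 0.04, 0, 0, 0]
    - [0, 0.001, 0.09, 0, 0, 0]
    - [0, 0.001, 0.13, 0, 0, 0]
    - [0, 0.001, 0.155, 0, 0, 0]
    - [0, 0.001, 0.167, 0, 0, 0]
    - [0, 0.001, 0.167, 0, 0, 0]

```text
time_s: 3.28
tool_pos: [511.8, 28.1, 64.3]
tcp_rot: [0.177, 0.984, -0.0, -0.002]
force: [-1.2, 0.1, 0.5]
width: 91.5
grasp_force: 0.0
```

Request:
move_arm:
  targets:
    - [0, 0, 0, 0, 0, 0]
    - [0, 0, 0, 0, 0, 0]
    - [0, 0, 0, 0, 0, 0]
    - [0, 0, 0, 0, 0, 0]
    - [0, 0, 0, 0, 0, 0]
    - [0, 0, 0, 0, 0, 0]
    - [0, 0, 0, 0, 0, 0]
    - [0, 0, 0, 0, 0, 0]
  jaw: 8

```text
time_s: 3.95
tool_pos: [513.0, 27.6, 66.0]
tcp_rot: [0.177, 0.984, 0.0, 0.0]
force: [0.1, -0.3, 0.1]
width: 40.8
grasp_force: 0.0
```

Request:
move_arm:
  targets:
    - [0, 0, 0, 0, 0, 0]
    - [0, 0, 0, 0, 0, 0]
    - [0, 0, 0, 0, 0, 0]
    - [0, 0, 0, 0, 0, 0]
    - [0, 0, 0, 0, 0, 0]
    - [0, 0, 0, 0, 0, 0]
    - [0, 0, 0, 0, 0, 0]

```text
time_s: 4.53
tool_pos: [512.3, 26.1, 65.8]
tcp_rot: [0.176, 0.984, -0.001, -0.001]
force: [-4.5, -21.8, 5.4]
width: 13.7
grasp_force: 30.0
```

Request:
move_arm:
  targets:
    - [0, -0.002, 0, 0, 0, 0]
    - [0, -0.002, -0.001, 0, 0, 0]
    - [0, -0.002, -0.004, 0, 0, 0]
    - [0, -0.002, -0.008, 0, 0, 0]
    - [0, -0.002, -0.0125, 0, 0, 0]
    - [0, -0.002, -0.0125, 0, 0, 0]

```text
time_s: 5.03
tool_pos: [512.4, 26.0, 76.5]
tcp_rot: [0.177, 0.984, -0.0, -0.0]
force: [0.1, -1.3, -4.0]
width: 13.9
grasp_force: 30.0
```

Request:
move_arm:
  targets:
    - [0, 0, -0.003, 0, 0, 0]
    - [0, 0, -0.007, 0, 0, 0]
    - [0, 0, -0.011, 0, 0, 0]
    - [0, 0, -0.015, 0, 0, 0]
    - [0, 0, -0.019, 0, 0, 0]
    - [0, 0, -0.023, 0, 0, 0]
    - [0, 0, -0.027, 0, 0, 0]
    - [0, 0, -0.031, 0, 0, 0]
    - [0, 0, -0.035, 0, 0, 0]
    - [0, 0, -0.039, 0, 0, 0]
    - [0, 0, -0.043, 0, 0, 0]
    - [0, 0, -0.047, 0, 0, 0]

```text
time_s: 6.03
tool_pos: [512.4, 26.1, 113.8]
tcp_rot: [0.177, 0.984, -0.0, -0.0]
force: [2.0, -1.5, -7.7]
width: 14.1
grasp_force: 30.0
```

Request:
move_arm:
  targets:
    - [0, 0, -0.004, 0, 0, 0]
    - [0, 0, -0.008, 0, 0, 0]
    - [0, 0, -0.012, 0, 0, 0]
    - [0, 0, -0.016, 0, 0, 0]
    - [0, 0, -0.021, 0, 0, 0]
    - [0, 0, -0.026, 0, 0, 0]
    - [0, 0, -0.031, 0, 0, 0]
    - [0, 0, -0.036, 0, 0, 0]
    - [0, 0, -0.041, 0, 0, 0]
    - [0, 0, -0.046, 0, 0, 0]
    - [0, 0, -0.05, 0, 0, 0]
    - [0, 0, -0.05, 0, 0, 0]

```text
time_s: 7.03
tool_pos: [512.4, 26.0, 154.1]
tcp_rot: [0.177, 0.984, -0.0, -0.0]
force: [-2.2, -4.9, -4.5]
width: 13.9
grasp_force: 30.0
```

```bash
python3 - <<'E'
from h import *
s=state();print(s["tool_pos"],s["force"],s["grasp_force"])
p=grab_frame("scene"); save(p,"s2.png")
cv2.imwrite("pics/s2c.png",cv2.resize(p["img"][150:270,270:430,::-1],(800,600),interpolation=cv2.INTER_CUBIC))
for t in("handle","pawl","tray","pawl_nose"):
    for q in mark_of(p,t)[:2]:
        X=w(p,q["xyz"]); print(t,round(q["confidence"],2),X.round(1))
E
```

```text
[512.39098814  26.04732776 154.12343357] [-2.20537484 -4.87253226 -4.52246712] 29.999883770942688
handle 0.92 [513.   23.2 175. ]
pawl_nose 0.89 [632.8  37.7 132.8]
```

View pics/s2c.png

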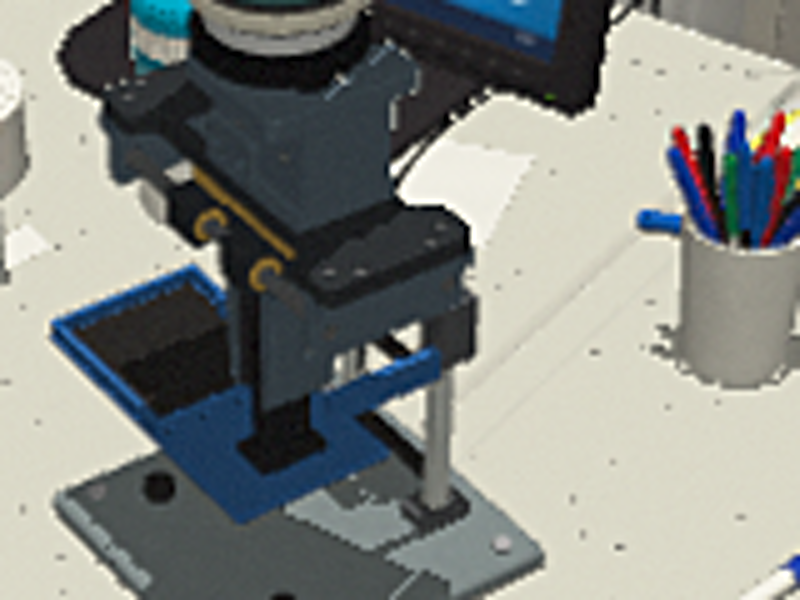

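The tray is up about 88 mm, and the gripper hides the pawl. Before feeling for the rung I'll narrow its height from the first scene picture, where it showed clearly at about (349,219).

```bash
python3 - <<'E'
from h import *
p=grab_frame("scene"); g=cv2.cvtColor(cv2.imread("pics/scene1.png"),cv2.COLOR_BGR2GRAY)
a=np.deg2rad(-20.5); ux=np.array([np.cos(a),np.sin(a),0]); uy=np.array([-ux[1],ux[0],0])
# lift origin from averaged marks
c=np.mean([[594,55,0],[593,57,0],[588,55,0]],0); m=np.mean([[629,43,0],[628,37,0],[628,40.6,0],[625,42,0]],0)
o=(c+m-40*ux)/2; print("origin",o)
for z in(68,76,84,92,100): print(z,[proj(p,o+40*ux+y*uy+[0,0,z]).round(1) for y in(-25,0,25)])
print("stile top",[proj(p,o+40*ux+y*uy+[0,0,z]).round(1) for y in(-35,35) for z in(170,182)])
print("cols 340-362 rows 205-235");
for r in range(206,234): print(r,g[r,338:364])
E
```

```text
origin [590.84988955  55.16248096   0.        ]
68 [array([354.2, 233.3]), array([348.3, 228. ]), array([342.5, 222.8])]
76 [array([354.3, 230.7]), array([348.4, 225.4]), array([342.5, 220.2])]
84 [array([354.4, 228.1]), array([348.4, 222.9]), array([342.6, 217.7])]
92 [array([354.5, 225.5]), array([348.5, 220.3]), array([342.6, 215.1])]
100 [array([354.5, 222.9]), array([348.5, 217.6]), array([342.6, 212.5])]
stile top [array([357.8, 201.2]), array([357.9, 197. ]), array([340.6, 187. ]), array([340.6, 182.8])]
cols 340-362 rows 205-235
206 [144  98 111 106 104 150  56   0 193 206 197 196 193 195 194 196 199 185
 111  88 111 107  94 162 199 199]
207 [149  99 108 107 101 151 103 106 189 201 195 194 195 196 194 197 200 182
 108  86 110 107  96 149 192 198]
208 [148 101 113 107  96 146 202 208 199 196 195 195 190 188 196 195 200 184
 108  88 104 108  94 146 195 198]
209 [118 101 112  86  21 136 196 199 198 196 195 196 153 142 183 196 199 185
 108  91 107 107  95 146 195 197]
210 [152 100 115  74  20 136 198 198 194 192 194 197 197 198 197 197 200 181
 104  94 106 106  90 152 196 196]
21
[... 1850 characters left out ...]

 101 116 112 100 130 189 191 184]
228 [ 91  89  92  94  75  46  32  55  72  76  80  73 139 192 201 205 217 123
  92 115 110 102 129 186 188 184]
229 [ 91  90  92  91  95  64  39  58  68  98 128  86  62 143 190 203 210 121
  90 116 108 100 131 180 183 191]
230 [ 90  88  93  88  91  65  84 137 114  93  82  74  74  66 103 186 215 124
  92 116 108 101 158 188 191 195]
231 [ 90  89  92  88  89  75 156 114  94  70  40  70  77  76  64 116 200 125
  94 115 111  99 142 204 200 195]
232 [ 94  91  89  90  89  76  89  89  92  73  45  36  47  79  74  65 125 103
  99 119 111 100 151 195 197 194]
233 [ 94  91  91  89  89  79  93  87  92  93  68  42  38  66  79  80  72  76
  94 115 111 100 152 194 197 193]
```

The rung centre in that picture, at about (348.5,219.7), gives z≈94±4. I therefore expect contact near tool z≈126. I'll lower slowly to just above the highest possible contact, then feel in small steps.

Request:
move_arm:
  targets:
    - [0, 0, 0.001, 0, 0, 0]
    - [0, 0, 0.003, 0, 0, 0]
    - [0, 0, 0.006, 0, 0, 0]
    - [0, 0, 0.009, 0, 0, 0]
    - [0, 0, 0.012, 0, 0, 0]
    - [0, 0, 0.015, 0, 0, 0]
    - [0, 0, 0.018, 0, 0, 0]
    - [0, 0, 0.021, 0, 0, 0]
    - [0, 0, 0.023, 0, 0, 0]
    - [0, 0, 0.025, 0, 0, 0]
    - [0, 0, 0.026, 0, 0, 0]
    - [0, 0, 0.026, 0, 0, 0]

```text
time_s: 8.33
tool_pos: [512.4, 26.1, 132.4]
tcp_rot: [0.177, 0.984, -0.0, -0.0]
force: [-2.5, -4.6, -6.7]
width: 13.8
grasp_force: 30.0
```

Request:
move_arm:
  targets:
    - [0, 0, 0.0005, 0, 0, 0]
    - [0, 0, 0.001, 0, 0, 0]
    - [0, 0, 0.001, 0, 0, 0]

```text
time_s: 8.58
tool_pos: [512.4, 26.1, 131.8]
tcp_rot: [0.177, 0.984, -0.0, -0.0]
force: [-2.2, -4.8, -6.3]
width: 14.3
grasp_force: 30.0
```

Request:
move_arm:
  targets:
    - [0, 0, 0.0005, 0, 0, 0]
    - [0, 0, 0.001, 0, 0, 0]
    - [0, 0, 0.001, 0, 0, 0]

```text
time_s: 8.83
tool_pos: [512.4, 26.1, 131.1]
tcp_rot: [0.177, 0.984, -0.0, -0.0]
force: [-1.6, -4.3, -5.3]
width: 14.2
grasp_force: 30.0
```

Request:
move_arm:
  targets:
    - [0, 0, 0.0005, 0, 0, 0]
    - [0, 0, 0.001, 0, 0, 0]
    - [0, 0, 0.001, 0, 0, 0]

```text
time_s: 9.08
tool_pos: [512.4, 26.1, 130.3]
tcp_rot: [0.177, 0.984, -0.0, -0.0]
force: [-2.3, -4.3, -5.6]
width: 13.9
grasp_force: 30.0
```

Request:
move_arm:
  targets:
    - [0, 0, 0.0005, 0, 0, 0]
    - [0, 0, 0.001, 0, 0, 0]
    - [0, 0, 0.001, 0, 0, 0]

```text
time_s: 9.33
tool_pos: [512.4, 26.1, 129.5]
tcp_rot: [0.177, 0.984, -0.0, -0.0]
force: [-2.1, -3.4, -5.6]
width: 13.8
grasp_force: 30.0
```

Request:
move_arm:
  targets:
    - [0, 0, 0.0005, 0, 0, 0]
    - [0, 0, 0.001, 0, 0, 0]
    - [0, 0, 0.001, 0, 0, 0]

```text
time_s: 9.58
tool_pos: [512.4, 26.1, 128.7]
tcp_rot: [0.177, 0.984, -0.0, -0.0]
force: [-2.5, -4.6, -6.2]
width: 14.0
grasp_force: 30.0
```

Request:
move_arm:
  targets:
    - [0, 0, 0.0005, 0, 0, 0]
    - [0, 0, 0.001, 0, 0, 0]
    - [0, 0, 0.001, 0, 0, 0]

```text
time_s: 9.83
tool_pos: [512.3, 26.1, 127.9]
tcp_rot: [0.177, 0.984, -0.0, -0.0]
force: [-3.0, -4.0, -5.6]
width: 13.7
grasp_force: 30.0
```

Request:
move_arm:
  targets:
    - [0, 0, 0.0005, 0, 0, 0]
    - [0, 0, 0.001, 0, 0, 0]
    - [0, 0, 0.001, 0, 0, 0]

```text
time_s: 10.08
tool_pos: [512.4, 26.1, 127.1]
tcp_rot: [0.177, 0.984, -0.0, -0.0]
force: [-2.5, -5.1, -5.0]
width: 14.2
grasp_force: 30.0
```

Request:
move_arm:
  targets:
    - [0, 0, 0.0005, 0, 0, 0]
    - [0, 0, 0.001, 0, 0, 0]
    - [0, 0, 0.001, 0, 0, 0]

```text
time_s: 10.33
tool_pos: [512.4, 26.0, 126.3]
tcp_rot: [0.177, 0.984, -0.0, -0.0]
force: [-3.2, -3.9, -5.7]
width: 13.7
grasp_force: 30.0
```

Request:
move_arm:
  targets:
    - [0, 0, 0.0005, 0, 0, 0]
    - [0, 0, 0.001, 0, 0, 0]
    - [0, 0, 0.001, 0, 0, 0]

```text
time_s: 10.58
tool_pos: [512.4, 26.1, 125.5]
tcp_rot: [0.177, 0.984, -0.0, -0.0]
force: [-3.3, -4.7, -6.7]
width: 14.3
grasp_force: 30.0
```

Request:
move_arm:
  targets:
    - [0, 0, 0.0005, 0, 0, 0]
    - [0, 0, 0.001, 0, 0, 0]
    - [0, 0, 0.001, 0, 0, 0]

```text
time_s: 10.83
tool_pos: [512.4, 26.0, 124.7]
tcp_rot: [0.177, 0.984, -0.0, -0.0]
force: [-1.7, -4.2, -6.8]
width: 14.0
grasp_force: 30.0
```

Request:
move_arm:
  targets:
    - [0, 0, 0.0005, 0, 0, 0]
    - [0, 0, 0.001, 0, 0, 0]
    - [0, 0, 0.001, 0, 0, 0]

```text
time_s: 11.08
tool_pos: [512.3, 26.1, 123.9]
tcp_rot: [0.177, 0.984, -0.0, -0.0]
force: [-2.8, -4.4, -5.5]
width: 13.8
grasp_force: 30.0
```

Request:
move_arm:
  targets:
    - [0, 0, 0.0005, 0, 0, 0]
    - [0, 0, 0.001, 0, 0, 0]
    - [0, 0, 0.001, 0, 0, 0]

```text
time_s: 11.33
tool_pos: [512.4, 26.0, 123.1]
tcp_rot: [0.177, 0.984, -0.0, -0.0]
force: [-2.4, -4.2, -6.8]
width: 14.1
grasp_force: 30.0
```

Request:
move_arm:
  targets:
    - [0, 0, 0.0006, 0, 0, 0]
    - [0, 0, 0.0012, 0, 0, 0]
    - [0, 0, 0.0012, 0, 0, 0]

```text
time_s: 11.58
tool_pos: [512.4, 26.1, 122.2]
tcp_rot: [0.177, 0.984, -0.0, -0.0]
force: [-4.0, -4.7, -3.1]
width: 13.7
grasp_force: 30.0
```

Request:
move_arm:
  targets:
    - [0, 0, 0.0002, 0, 0, 0]
    - [0, 0, 0.0004, 0, 0, 0]
    - [0, 0, 0.0004, 0, 0, 0]

```text
time_s: 11.83
tool_pos: [512.4, 26.1, 122.0]
tcp_rot: [0.177, 0.984, -0.0, -0.0]
force: [-5.8, -4.8, 0.2]
width: 14.0
grasp_force: 30.0
```

Request:
move_arm:
  targets:
    - [0, 0, 0.0002, 0, 0, 0]
    - [0, 0, 0.0002, 0, 0, 0]

```text
time_s: 12.0
tool_pos: [512.4, 26.0, 122.0]
tcp_rot: [0.177, 0.984, -0.0, -0.0]
force: [-5.8, -4.8, 2.2]
width: 14.1
grasp_force: 30.0
```

The pawl is carrying the tray, at a carriage height of about 0.056 m. Opening now.

Request:
move_arm:
  targets:
    - [0, 0, 0, 0, 0, 0]
    - [0, 0, 0, 0, 0, 0]
    - [0, 0, 0, 0, 0, 0]
    - [0, 0, 0, 0, 0, 0]
    - [0, 0, 0, 0, 0, 0]
    - [0, 0, 0, 0, 0, 0]
    - [0, 0, 0, 0, 0, 0]
    - [0, 0, 0, 0, 0, 0]
    - [0, 0, 0, 0, 0, 0]
    - [0, 0, 0, 0, 0, 0]
  jaw: 75

```text
time_s: 12.83
tool_pos: [512.4, 26.1, 121.6]
tcp_rot: [0.177, 0.984, 0.0, -0.0]
force: [-1.1, 0.0, 0.3]
width: 74.5
grasp_force: 0.0
```

Request:
move_arm:
  targets:
    - [0, 0, -0.02, 0, 0, 0]
    - [0, 0, -0.06, 0, 0, 0]
    - [0, 0, -0.1, 0, 0, 0]
    - [0, 0, -0.125, 0, 0, 0]
    - [0, 0, -0.125, 0, 0, 0]
  jaw: 91

```text
time_s: 13.25
tool_pos: [514.6, 26.1, 226.0]
tcp_rot: [0.177, 0.984, 0.001, 0.003]
force: [1.2, 0.0, -0.5]
width: 90.8
grasp_force: 0.0
```

```bash
python3 - <<'E'
from h import *
s=state();print(s["tool_pos"],s["force"],s["joints"].round(2))
p=grab_frame("top")
P=grab_frame("scene")
for q in (p,P):
  for t in("handle","tray","pawl_nose","pot"):
    for r in mark_of(q,t)[:4]:
        X=w(q,r["xyz"]); print(t,round(r["confidence"],2),X.round(1),proj(q,X).round())
y=R.from_quat(s["tcp_rot"]).as_matrix()[:,1]; print("yaw",np.degrees(np.arctan2(y[1],y[0])))
print(rel([464,337,230]).round(4),rel([464,337,26]).round(4))
E
```

```text
[514.6169191   26.09425238 225.96652084] [ 1.24391006  0.01098607 -0.54142723] [ 0.01  0.07  2.1  -0.    0.97 -1.21]
tray 0.7 [543.3 107.9  82.5] [290. 235.]
pawl_nose 0.92 [625.1  39.1  89.2] [321. 199.]
pawl_nose 0.62 [ 6.487e+02  3.266e+02 -6.000e-01] [203. 194.]
pot 0.85 [382.9 299.   -0.7] [210. 304.]
pot 0.82 [ 4.594e+02  2.298e+02 -4.000e-01] [240. 272.]
pot 0.73 [467.2 335.7  -0.9] [196. 268.]
pot 0.71 [538.4 408.4   0.9] [167. 238.]
handle 0.61 [513.7  22.4 142.3] [327. 231.]
tray 0.68 [544.5 110.9  85. ] [305. 230.]
tray 0.26 [630.7  43.7  88.1] [348. 221.]
pawl_nose 0.79 [635.1  38.6  97. ] [351. 218.]
pot 0.96 [467.5 332.3   1.6] [220. 239.]
pot 0.82 [536.1 408.9   3.7] [217. 215.]
pot 0.74 [383.  298.6   0.9] [206. 262.]
pot 0.71 [463.4 233.5  -2.1] [248. 256.]
yaw 69.56674383724294
[ 0.1922  0.3432 -0.0111] [0.1919 0.3433 0.2439]
```

The tray stays up: the nets put its floor at about 83 mm. Now to the white pot, turning so the fingers go between the orange ones.

Request:
move_arm:
  targets:
    - [0.189, 0.342, 0.04, 0, 0, -0.336]
    - [0.189, 0.342, 0.04, 0, 0, -0.336]
    - [0.189, 0.342, 0.04, 0, 0, -0.336]
    - [0.189, 0.342, 0.04, 0, 0, -0.336]
    - [0.189, 0.342, 0.04, 0, 0, -0.336]
    - [0.189, 0.342, 0.04, 0, 0, -0.336]
    - [0.189, 0.342, 0.04, 0, 0, -0.336]
    - [0.189, 0.342, 0.04, 0, 0, -0.336]
    - [0.189, 0.342, 0.04, 0, 0, -0.336]
    - [0.189, 0.342, 0.04, 0, 0, -0.336]
    - [0.189, 0.342, 0.04, 0, 0, -0.336]
    - [0.189, 0.342, 0.04, 0, 0, -0.336]

```text
time_s: 14.75
tool_pos: [466.3, 334.6, 189.5]
tcp_rot: [-0.341, 0.94, -0.0, -0.0]
force: [0.2, 0.3, -0.2]
width: 90.8
grasp_force: 0.0
```

```bash
python3 - <<'E'
from h import *
s=state();print(s["tool_pos"],s["joints"].round(2))
y=R.from_quat(s["tcp_rot"]).as_matrix()[:,1]; print("yaw",np.degrees(np.arctan2(y[1],y[0])))
p=grab_frame("wrist"); save(p,"w2.png")
for r in mark_of(p,"pot")[:4]:
        X=w(p,r["xyz"]); print(round(r["confidence"],2),X.round(1),proj(p,X).round(),(rel(X)*800).round(1))
E
```

```text
[466.3426843  334.62430373 189.52170253] [ 0.58  0.21  2.   -0.    0.92 -1.68]
yaw 129.87548569155058
0.76 [378.  297.6  -2. ] [359. 102.] [ 91.6  28.5 191.8]
0.74 [462.6 335.1  -3. ] [327. 208.] [  2.7   2.9 192.7]
0.7 [533.3 408.5  -2.6] [339. 315.] [-98.6  14.  192.4]
0.7 [458.5 231.5  -0. ] [235. 126.] [ 72.3 -73.9 189.8]
```

View pics/w2.png

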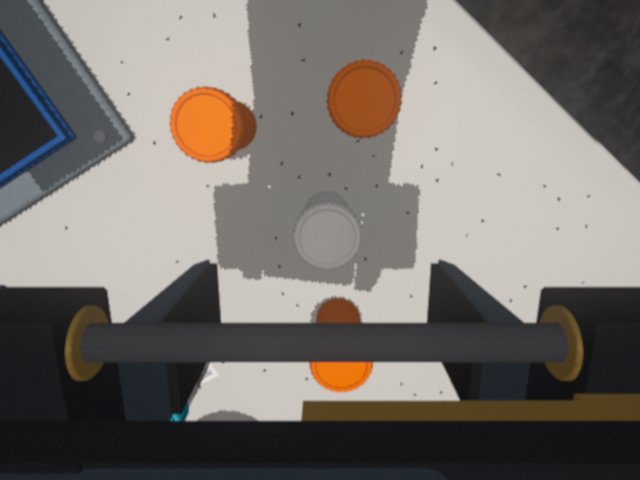

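The white pot's lid is at (327,235), centred between the fingers, with orange pots at (364,98), (208,124) and (340,365). I descend straight down.

Request:
move_arm:
  targets:
    - [0.001, 0.001, 0.045, 0, 0, 0]
    - [0.001, 0.001, 0.09, 0, 0, 0]
    - [0.001, 0.001, 0.135, 0, 0, 0]
    - [0.001, 0.001, 0.17, 0, 0, 0]
    - [0.001, 0.001, 0.195, 0, 0, 0]
    - [0.001, 0.001, 0.204, 0, 0, 0]
    - [0.001, 0.001, 0.204, 0, 0, 0]

```text
time_s: 15.43
tool_pos: [464.6, 334.4, 25.1]
tcp_rot: [-0.342, 0.94, -0.0, -0.001]
force: [-0.0, 0.2, 0.1]
width: 91.0
grasp_force: 0.0
```

Request:
move_arm:
  targets:
    - [0, 0, 0, 0, 0, 0]
    - [0, 0, 0, 0, 0, 0]
    - [0, 0, 0, 0, 0, 0]
    - [0, 0, 0, 0, 0, 0]
    - [0, 0, 0, 0, 0, 0]
    - [0, 0, 0, 0, 0, 0]
    - [0, 0, 0, 0, 0, 0]
    - [0, 0, 0, 0, 0, 0]
    - [0, 0, 0, 0, 0, 0]
    - [0, 0, 0, 0, 0, 0]
  jaw: 36

```text
time_s: 16.27
tool_pos: [465.3, 335.5, 26.7]
tcp_rot: [-0.342, 0.94, 0.0, 0.0]
force: [-1.2, 0.8, 4.5]
width: 47.9
grasp_force: 30.0
```

The opening of 47.9 mm means the pads are on the lid rather than the body. I'll regrasp higher so they centre on it.

Request:
move_arm:
  targets:
    - [0, 0, 0, 0, 0, 0]
    - [0, 0, 0, 0, 0, 0]
    - [0, 0, 0, 0, 0, 0]
    - [0, 0, -0.02, 0, 0, 0]
    - [0, 0, -0.036, 0, 0, 0]
    - [0, 0, -0.036, 0, 0, 0]
  jaw: 64

```text
time_s: 16.77
tool_pos: [466.3, 336.1, 57.5]
tcp_rot: [-0.342, 0.94, 0.0, 0.001]
force: [0.4, 1.2, -0.1]
width: 63.9
grasp_force: 0.0
```

Request:
move_arm:
  targets:
    - [0, 0, 0, 0, 0, 0]
    - [0, 0, 0, 0, 0, 0]
    - [0, 0, 0, 0, 0, 0]
    - [0, 0, 0, 0, 0, 0]
    - [0, 0, 0, 0, 0, 0]
    - [0, 0, 0, 0, 0, 0]
  jaw: 40

```text
time_s: 17.27
tool_pos: [465.0, 335.2, 54.9]
tcp_rot: [-0.342, 0.94, -0.0, -0.0]
force: [-1.0, 0.2, -0.2]
width: 47.7
grasp_force: 30.0
```

Request:
move_arm:
  targets:
    - [0, 0, -0.04, 0, 0, 0]
    - [0, 0, -0.08, 0, 0, 0]
    - [0, 0, -0.13, 0, 0, 0]
    - [0, 0, -0.17, 0, 0, 0]
    - [0, 0, -0.19, 0, 0, 0]
    - [0, 0, -0.19, 0, 0, 0]

```text
time_s: 17.77
tool_pos: [466.8, 336.4, 211.2]
tcp_rot: [-0.342, 0.94, 0.001, 0.003]
force: [0.1, 0.5, -0.3]
width: 47.4
grasp_force: 30.0
```

```bash
python3 - <<'E'
from h import *
s=state();print(s["tool_pos"],s["joints"].round(2),s["width"])
y=R.from_quat(s["tcp_rot"]).as_matrix()[:,1]; print("yaw",np.degrees(np.arctan2(y[1],y[0])))
p=grab_frame("scene"); cv2.imwrite("pics/s3.png",cv2.resize(p["img"][120:300,170:410,::-1],(800,600),interpolation=cv2.INTER_CUBIC))
for t in("tray","pot"):
    for r in mark_of(p,t)[:4]:
        X=w(p,r["xyz"]); print(t,round(r["confidence"],2),X.round(1))
print(rel([542.5,109.5,217]).round(4))
E
```

```text
[466.77948829 336.38988238 211.22106154] [ 0.58  0.19  1.99 -0.    0.96 -1.69] 47.435403404513124
yaw 130.04959160122033
tray 0.65 [539.6 112.5  81.9]
pot 0.82 [462.  226.9  -0.5]
pot 0.63 [535.3 409.5   5.1]
pot 0.6 [469.4 335.  159.5]
[ 0.1068 -0.2784 -0.0134]
```

View pics/s3.png

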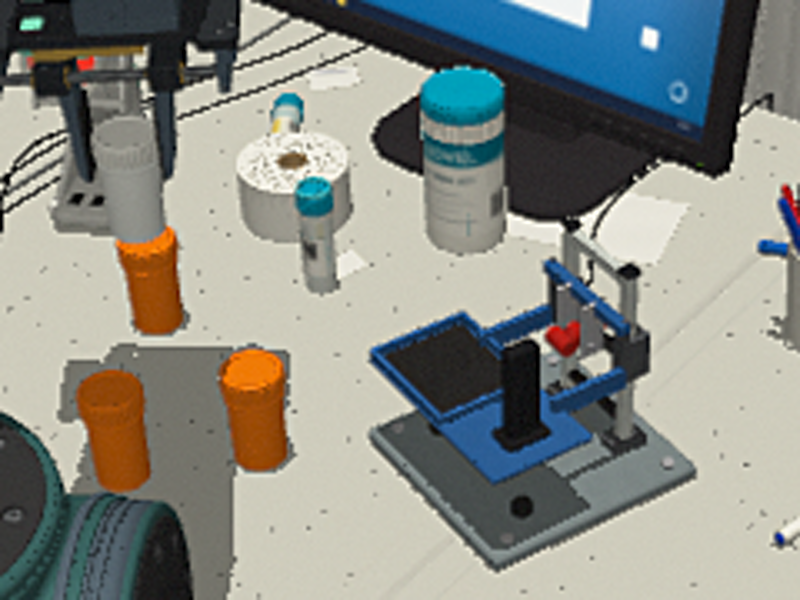

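The white pot hangs upright in the gripper at about (130,170). The tray is up with the red pawl showing level at (563,337), and the bystanders are untouched. Carrying the pot over the tray.

Request:
move_arm:
  targets:
    - [0.107, -0.278, -0.01, 0, 0, 0]
    - [0.107, -0.278, -0.01, 0, 0, 0]
    - [0.107, -0.278, -0.01, 0, 0, 0]
    - [0.107, -0.278, -0.01, 0, 0, 0]
    - [0.107, -0.278, -0.01, 0, 0, 0]
    - [0.107, -0.278, -0.01, 0, 0, 0]
    - [0.107, -0.278, -0.01, 0, 0, 0]
    - [0.107, -0.278, -0.01, 0, 0, 0]

```text
time_s: 18.58
tool_pos: [542.3, 108.6, 213.6]
tcp_rot: [-0.341, 0.94, 0.0, -0.001]
force: [-1.0, 0.3, -0.9]
width: 47.8
grasp_force: 30.0
```

```bash
python3 - <<'E'
from h import *
s=state();print(s["tool_pos"],s["width"],s["force"])
p=grab_frame("wrist"); save(p,"w3.png")
for t in("tray","pot","handle"):
    for r in mark_of(p,t)[:2]:
        X=w(p,r["xyz"]); print(t,round(r["confidence"],2),X.round(1))
print(rel([543,109.5,141]).round(4))
E
```

```text
[542.28338047 108.62923926 213.55879229] 47.80770036521807 [-1.02603709  0.31547022 -0.93071364]
tray 0.92 [543.5 108.7  79.3]
tray 0.64 [611.1  52.6 100.1]
pot 0.92 [3.814e+02 2.955e+02 2.000e-01]
pot 0.8 [542.6 111.4 154.2]
handle 0.83 [513.   29.3 141.6]
[ 0.0002 -0.0021  0.0919]
```

View pics/w3.png

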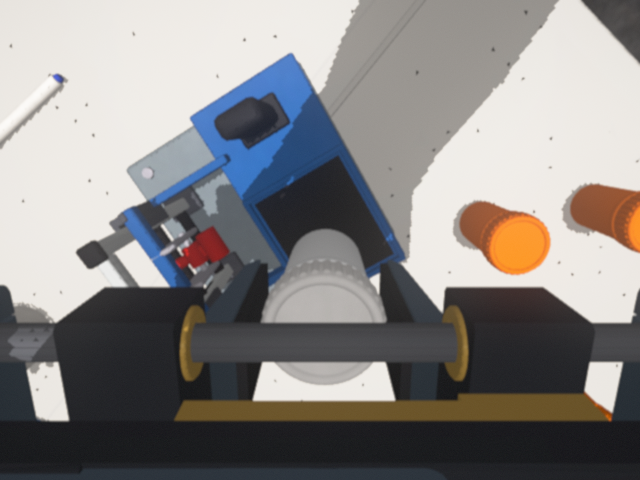

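Pot and tray are aligned: the tray middle is at (543,109) and the pot at (542,110). Lowering.

Request:
move_arm:
  targets:
    - [0, -0.001, 0.02, 0, 0, 0]
    - [0, -0.001, 0.045, 0, 0, 0]
    - [0, -0.001, 0.065, 0, 0, 0]
    - [0, -0.001, 0.08, 0, 0, 0]
    - [0, -0.001, 0.084, 0, 0, 0]
    - [0, -0.001, 0.086, 0, 0, 0]
    - [0, -0.001, 0.087, 0, 0, 0]
    - [0, -0.001, 0.088, 0, 0, 0]
    - [0, -0.001, 0.088, 0, 0, 0]

```text
time_s: 19.53
tool_pos: [543.6, 109.5, 145.5]
tcp_rot: [-0.342, 0.94, -0.0, 0.001]
force: [-0.2, 0.9, -0.7]
width: 47.6
grasp_force: 30.0
```

Request:
move_arm:
  targets:
    - [0, 0, 0.0007, 0, 0, 0]
    - [0, 0, 0.0014, 0, 0, 0]
    - [0, 0, 0.0014, 0, 0, 0]

```text
time_s: 19.78
tool_pos: [543.3, 109.4, 143.9]
tcp_rot: [-0.342, 0.94, -0.0, 0.0]
force: [0.0, -0.4, -0.2]
width: 47.8
grasp_force: 30.0
```

Request:
move_arm:
  targets:
    - [0, 0, 0.001, 0, 0, 0]
    - [0, 0, 0.002, 0, 0, 0]
    - [0, 0, 0.003, 0, 0, 0]
    - [0, 0, 0.003, 0, 0, 0]

```text
time_s: 20.12
tool_pos: [543.1, 109.4, 141.1]
tcp_rot: [-0.342, 0.94, 0.0, -0.0]
force: [-0.2, 0.3, -0.9]
width: 48.0
grasp_force: 30.0
```

Request:
move_arm:
  targets:
    - [0, 0, 0.0005, 0, 0, 0]
    - [0, 0, 0.001, 0, 0, 0]
    - [0, 0, 0.001, 0, 0, 0]

```text
time_s: 20.37
tool_pos: [543.2, 109.4, 140.5]
tcp_rot: [-0.342, 0.94, 0.0, -0.0]
force: [-0.4, -0.3, -1.5]
width: 47.7
grasp_force: 30.0
```

Request:
move_arm:
  targets:
    - [0, 0, 0.0005, 0, 0, 0]
    - [0, 0, 0.001, 0, 0, 0]
    - [0, 0, 0.001, 0, 0, 0]

```text
time_s: 20.62
tool_pos: [543.2, 109.4, 139.7]
tcp_rot: [-0.342, 0.94, 0.0, -0.0]
force: [-0.5, 0.2, -0.7]
width: 47.7
grasp_force: 30.0
```

Request:
move_arm:
  targets:
    - [0, 0, 0.0005, 0, 0, 0]
    - [0, 0, 0.001, 0, 0, 0]
    - [0, 0, 0.001, 0, 0, 0]

```text
time_s: 20.87
tool_pos: [543.2, 109.4, 138.9]
tcp_rot: [-0.342, 0.94, 0.0, -0.0]
force: [0.7, -0.7, -0.2]
width: 47.7
grasp_force: 30.0
```

Request:
move_arm:
  targets:
    - [0, 0, 0.0004, 0, 0, 0]
    - [0, 0, 0.0008, 0, 0, 0]
    - [0, 0, 0.0008, 0, 0, 0]

```text
time_s: 21.12
tool_pos: [543.2, 109.4, 138.2]
tcp_rot: [-0.342, 0.94, 0.0, -0.0]
force: [0.3, 0.2, -0.8]
width: 47.7
grasp_force: 30.0
```

Request:
move_arm:
  targets:
    - [0, 0, 0.0004, 0, 0, 0]
    - [0, 0, 0.0008, 0, 0, 0]
    - [0, 0, 0.0008, 0, 0, 0]

```text
time_s: 21.37
tool_pos: [543.4, 109.5, 137.8]
tcp_rot: [-0.342, 0.94, 0.0, 0.0]
force: [-0.2, 0.1, 1.8]
width: 47.5
grasp_force: 30.0
```

Contact. Release and retreat upward.

Request:
move_arm:
  targets:
    - [0, 0, 0, 0, 0, 0]
    - [0, 0, 0, 0, 0, 0]
    - [0, 0, 0, 0, 0, 0]
    - [0, 0, 0, 0, 0, 0]
    - [0, 0, 0, 0, 0, 0]
    - [0, 0, 0, 0, 0, 0]
  jaw: 72

```text
time_s: 21.87
tool_pos: [543.2, 109.4, 137.6]
tcp_rot: [-0.342, 0.94, -0.0, -0.0]
force: [0.7, -0.5, 0.0]
width: 72.1
grasp_force: 0.0
```

Request:
move_arm:
  targets:
    - [0, 0, -0.02, 0, 0, 0]
    - [0, 0, -0.05, 0, 0, 0]
    - [0, 0, -0.1, 0, 0, 0]
    - [0, 0, -0.15, 0, 0, 0]
    - [0.1, 0.1, -0.18, 0, 0, 0]
    - [0.2, 0.2, -0.18, 0, 0, 0]
    - [0.2, 0.2, -0.18, 0, 0, 0]
    - [0.2, 0.2, -0.18, 0, 0, 0]
    - [0.2, 0.2, -0.18, 0, 0, 0]
    - [0.2, 0.2, -0.18, 0, 0, 0]

```text
time_s: 22.7
tool_pos: [314.2, 128.7, 281.2]
tcp_rot: [-0.343, 0.94, 0.0, -0.0]
force: [0.3, 0.8, 0.6]
width: 72.1
grasp_force: 0.0
```

```bash
python3 - <<'E'
from h import *
s=state();print(s["time_s"],s["tool_pos"],s["force"])
p=grab_frame("scene"); P=grab_frame("top")
a=cv2.resize(p["img"][150:285,260:380],(400,450),interpolation=cv2.INTER_CUBIC);b=cv2.resize(P["img"][165:300,250:370],(400,450),interpolation=cv2.INTER_CUBIC)
cv2.imwrite("pics/f.png",np.hstack([a,b])[:,:,::-1])
for q in(p,P):
  for t in("tray","pot"):
    for r in mark_of(q,t)[:4]:
        X=w(q,r["xyz"]); print(t,round(r["confidence"],2),X.round(1))
E
```

```text
22.7 [314.15233516 128.67277318 281.19329885] [0.27168685 0.84785169 0.57762452]
tray 0.96 [542.8 110.4  83.9]
tray 0.71 [614.5  48.2  98.6]
tray 0.41 [ 6.502e+02  3.288e+02 -2.000e-01]
pot 0.87 [464.3 231.2  -4.5]
pot 0.85 [535.  409.8   2.4]
pot 0.56 [545.6 106.4  85. ]
tray 0.74 [543.1 108.2  84.7]
pot 0.98 [545.9 112.3  84.7]
pot 0.95 [381.4 296.3   0.5]
pot 0.89 [458.7 229.8  -2. ]
pot 0.64 [538.6 409.1   2.1]
```

View pics/f.png

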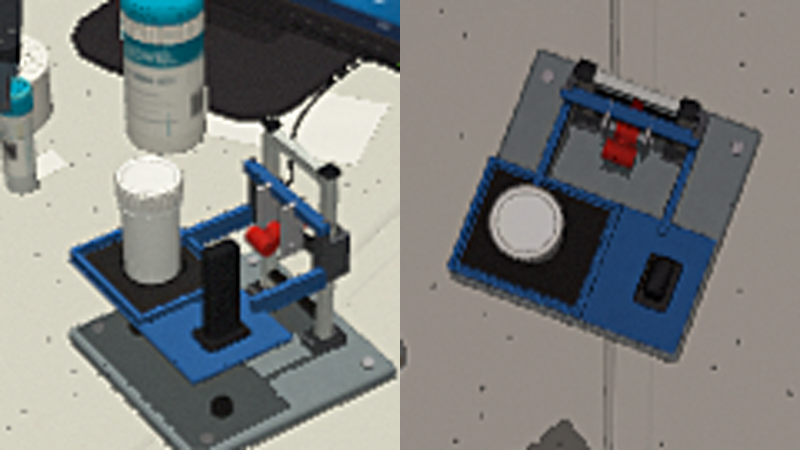

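The pot stands upright mid-tray (left panel (152,250), right panel (527,222)). The tray is on its rung with the pawl level at (265,238). Handing in.

```bash
python3 -c "
from plant import *
print(close_job())"
```

```text
the job is handed in; nothing more can be done
None
```

I raised the tray past the upper rung, lowered it until the pawl carried it at a carriage height of about 0.056 m, stood the white pot upright within about 5 mm of the tray's middle, and handed the job in at about 23 s; no verdict came back.

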